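Unmould cast car bodies and pack them in the fold-up carry case

ROBOT

A 6-joint arm with a two-finger parallel gripper is mounted at the origin on the work surface. World frame = base frame: x ahead of the robot, y to its left, z up, the work surface at z = 0. Lengths are in m, angles in rad, forces in N, time in s.
With the tool pointing down it reaches from about 0.35 to 0.8 m from the base axis. Payload 7.3 kg.
Tool frame: the origin (TCP) lies between the finger pads; the fingertips stand 25 mm ahead of it and the grasp point (between the pads) lies 6 mm ahead of it (r.tip_extent is the distance from the TCP to the fingertips, in m); z points along the fingers, y is the direction in which the jaws open and shut (so a half turn about z gives the same grasp; the last joint's range is limited). The gripper opens to 85 mm and grips with 20 to 120 N. Pads are 22 mm wide; open, the fingers measure 114 mm over their backs; the gripper's body (76 mm by 85 mm) begins 54 mm behind the grasp point. The pads swing forward as they close: fully open they stand 13 mm farther back than shut.
Start: joints at [-1.455, 0.342, 1.524, -0, 1.275, -0.146], TCP at [0.136, -0.507, 0.256] pointing down, gripper open.
Joint ranges: [-2.53, 2.53], [-0.77, 2.02], [0.04, 2.7], [-1, 4.14], [0.28, 2.66], [-3.11, 3.11]. Speed limits (rad/s): [2.57, 2.57, 3.14, 3.14, 3.14, 3.14].

INTERFACE

Orientations are given as a unit quaternion [x, y, z, w].
In Python, from workcell import r, command_gripper, optics gives the robot as it stands. The module is installed in compiled form; this text tells all that it offers. Calls block until the motion is done:
- r.reach(position, orientation): joint-space move of the TCP to a pose.
- r.move_straight(position, orientation=None, speed=0.15, max_force=None): straight line of the TCP; orientation=None keeps the orientation; speed is the mean speed in m/s. With max_force (N) it stops when the force on the tool has changed by that much, and returns True; else False.
- r.movej(angles): joint-space move.
- command_gripper(opening, force=None): finger opening in m; force is the grip in N (None keeps the last); returns when the fingers have stopped.
- r.hold(seconds).
- r.solve_ik(position, orientation): joint angles nearest the present ones, or None.
- r.read_state(): the state.
- optics.get_image(name): name is "scene" or "side" or "wrist"; returns (picture, depth): 400x640x3 uint8, red, green, blue; 400x640 float32, m along the optical axis (not along the pixel's ray), 0 where there is no reading.
- optics.camera_model(name): a dict with "K" (3x3 intrinsics, pixels), "R" (3x3) and "t" (3): a world point X has camera coordinates R X + t; the wrist camera has in their place "tool_from_camera" (4x4, takes a point from camera to tool coordinates, whose origin is the TCP and whose axes are the flange's). Camera axes: x right, y down, z forward; pixel columns grow to the right and rows downward; lengths in m; the calibration is good to about 2 mm. A picture is of the moment at which its call begins: read the wrist's pose just before it. camera_model takes no time and is no camera call.
A pose or a line that the arm cannot do raises r.PlanningError and nothing moves.
- r.finish_job(): hands the job in, once; it reports no verdict.
The state is a dict: "time_s": time; "joint_positions": joint angles; "dq": joint speeds; "tau": joint torques, N m; "eef_pos": TCP position; "eef_rot": TCP orientation; "contact_force": force on the tool from outside, world axes, zero at the start; "torque": the same for the moment, N m; "grip_width": finger opening in m.
Only numpy, scipy, OpenCV 4.12 (cv2) and the standard library are available. Lean on these libraries where they do the work, as an engineer would, in place of code of your own. Each camera call takes 0.05 s, during which the arm holds its last target.

TASK

Slide the red retaining bar on the open aluminium mould fully open, lift every green cast car body out of the mould and seat each one fully home, flat and square, in its own pocket of the black carry case, nose in the narrow end. Once all of them are seated, fold the case's four hinged walls fully upright so that it stands as an open box around them. Slide the bar on the emptied mould shut again, and leave the tools and bottles on the bench where they are.

Things in the scene. Friction and masses are not known exactly. Their poses are not given: they have to be found in the camera images.
- car0: green cast model-car body, 40-85 g; origin under its middle, x to the nose, z up. Lower body 14 mm high: 44 mm wide from x -52 to 26 mm, nose 28 mm wide from x 26 to 52. Cabin on top, the grip: x -27 to 19, 32 mm wide, z 14 to 32, dark windows, white roof stripe; centre of mass at x -4. Starts in a mould cavity, nose to mould +x. One of two or three alike, absent ones read None
- car1: green cast model-car body, 40-85 g; origin under its middle, x to the nose, z up. Lower body 14 mm high: 44 mm wide from x -52 to 26 mm, nose 28 mm wide from x 26 to 52. Cabin on top, the grip: x -27 to 19, 32 mm wide, z 14 to 32, dark windows, white roof stripe; centre of mass at x -4. Starts in a mould cavity, nose to mould +x. One of two or three alike, absent ones read None
- car2: green cast model-car body, 40-85 g; origin under its middle, x to the nose, z up. Lower body 14 mm high: 44 mm wide from x -52 to 26 mm, nose 28 mm wide from x 26 to 52. Cabin on top, the grip: x -27 to 19, 32 mm wide, z 14 to 32, dark windows, white roof stripe; centre of mass at x -4. Starts in a mould cavity, nose to mould +x. One of two or three alike, absent ones read None
- mould: open lower mould half, fixed, place and yaw vary: aluminium block 134 (x) by 236 (y) by 20 mm high, origin under its centre. Three T-shaped cavities 12 mm deep (floors at z 8 mm) side by side along y, pitch 74 mm, outline of a car body plus 2.5 mm play all round, narrow ends to +x
- bar (a joint): red retaining bar (30 mm along x, 214 along y, 5 thick, underside 24 mm above the bench) sliding along mould x over the car noses. 0 = shut, centre at mould x = 45 mm, 0.034 m = open, clear of the cars, moved to +x. Starts at 0-0.003, 1.5 N friction, stays put. Black knob on its centre: 16 mm across, 22 mm tall, top 51 mm above the bench
- case: carry-case base, fixed, place and yaw vary, left or right of the mould: dark block 136 (x) by 256 (y) by 30 mm high, origin under its centre. Three yellow-floored pockets like the mould's cavities (12 mm deep, pitch 74 mm along y, 2.5 mm play), narrow nose ends to +x. Wall hinge lines: middles at (+-68, 0, 30) and (0, +-128, 30) mm
- pocket0 (a point): centre of a pocket's floor, 18 mm above the bench: a seated car body's origin lies here; axes as the case's
- pocket1 (a point): centre of a pocket's floor, 18 mm above the bench: a seated car body's origin lies here; axes as the case's
- pocket2 (a point): centre of a pocket's floor, 18 mm above the bench: a seated car body's origin lies here; axes as the case's
- wall_far (a joint): hinge of the case's +x wall: black panel 50 mm high, 5 mm thick, 256 mm long, green stripe by its free edge. 0 = folded out level, 1.57 = upright at its stop, outer face then 5 mm outside the hinge line; starts at 0.4-0.75. Light friction hinge (1 N at the edge), stays where left; the closed fingers can push it up from outside, following the edge's arc
- wall_far_edge (a point): middle of that wall's free edge, on its outer face (the underside when folded out), 50 mm from the hinge line
- wall_near (a joint): hinge of the case's -x wall: black panel 50 mm high, 5 mm thick, 256 mm long, green stripe by its free edge. 0 = folded out level, 1.57 = upright at its stop, outer face then 5 mm outside the hinge line; starts at 0.4-0.75. Light friction hinge (1 N at the edge), stays where left; the closed fingers can push it up from outside, following the edge's arc
- wall_near_edge (a point): middle of that wall's free edge, on its outer face (the underside when folded out), 50 mm from the hinge line
- wall_left (a joint): hinge of the case's +y wall: black panel 50 mm high, 5 mm thick, 136 mm long, green stripe by its free edge. 0 = folded out level, 1.57 = upright at its stop, outer face then 5 mm outside the hinge line; starts at 0.4-0.75. Light friction hinge (1 N at the edge), stays where left; the closed fingers can push it up from outside, following the edge's arc
- wall_left_edge (a point): middle of that wall's free edge, on its outer face (the underside when folded out), 50 mm from the hinge line
- wall_right (a joint): hinge of the case's -y wall: black panel 50 mm high, 5 mm thick, 136 mm long, green stripe by its free edge. 0 = folded out level, 1.57 = upright at its stop, outer face then 5 mm outside the hinge line; starts at 0.4-0.75. Light friction hinge (1 N at the edge), stays where left; the closed fingers can push it up from outside, following the edge's arc
- wall_right_edge (a point): middle of that wall's free edge, on its outer face (the underside when folded out), 50 mm from the hinge line
- glue: bystander: glue bottle, 34 mm across, 100 mm tall, red cap; origin under its centre
- paint_jar: bystander: small paint jar, 42 mm across, 45 mm tall, green cap; origin under its centre
- tape: bystander: roll of paper tape lying flat, 100 mm across, 19 mm tall
- screwdriver: bystander: screwdriver lying flat, 150 mm long
- tweezers: bystander: steel tweezers lying flat, 115 mm long, 6 mm high
- magnifier: bystander: white hand magnifier lying flat, about 155 mm long, 18 mm high; origin under the lens
- chassis: bystander: bare steel car chassis with black wheels, 85 mm long, 26 mm high
Things that resemble listed ones, but are neither listed nor needed, are in the scene too. Leave any purple or yellow look-alike of the car0 alone.

How it is judged:
By the outcome, as a careful person would: the job done as asked, in the order asked, and still so for the second after the job is handed in, with the robot touching nothing.
Of car0, car1, car2 only 2 to 3 are there at a start; the rules pass over those that are not, and their reading is None.
At some moment in a run one of car0, car1, car2 may be knocked a few centimetres aside while the robot is not near it.
Once in a run the grip may slacken for a moment while it holds something.
It also fails if it takes over 192 s, if anything falls off the work surface, if the arm or the gripper's body presses on something with over 40 N, if the wrist force passes 120 N, or if a joint passes its speed limit or range.

## Working session

There is one attempt and no reset: what is moved stays moved. The work goes in short steps, each a Python script; the robot and the scene stay as the last script left them, time stands still between calls to the robot, and variables do not carry over. Pictures are saved under pics/ and viewed, and the job is handed in when it is done.

```bash
mkdir -p pics; ls
python3 - <<'E'
from workcell import r, optics
import cv2,numpy as np
np.set_printoptions(precision=4,suppress=True)
s=r.read_state();print(s)
for n in ["scene","side","wrist"]:
    p,d=optics.get_image(n);cv2.imwrite(f"pics/{n}0.png",p[:,:,::-1]);np.save(f"pics/{n}0.npy",d)
    print(n,optics.camera_model(n))
E
```

```text
pics
{'time_s': 0.0, 'joint_positions': array([-1.455 ,  0.3427,  1.5251,  0.    ,  1.2754, -0.146 ]), 'dq': array([-0.0006,  0.0005,  0.0001,  0.0006, -0.0007, -0.0008]), 'tau': array([  0.0001, -43.3677, -24.6012,  -0.    ,   0.0078,   0.    ]), 'eef_pos': array([ 0.1359, -0.5067,  0.2556]), 'eef_rot': array([ 0.9914,  0.1305,  0.    , -0.0008]), 'contact_force': array([-0.4979,  0.194 ,  0.1076]), 'torque': array([0.0059, 0.0059, 0.0292]), 'grip_width': 0.0859133102635165}
scene {'K': array([[517.2986,   0.    , 319.4246],
       [  0.    , 517.2986, 192.4456],
       [  0.    ,   0.    ,   1.    ]]), 'R': array([[-0.6676,  0.7444, -0.0143],
       [ 0.6241,  0.549 , -0.556 ],
       [-0.4061, -0.3801, -0.831 ]]), 't': array([ 0.3562, -0.3263,  1.9514])}
side {'K': array([[476.238 ,   0.    , 316.8238],
       [  0.    , 476.238 , 195.7696],
       [  0.    ,   0.    ,   1.    ]]), 'R': array([[-0.8858, -0.4639,  0.015 ],
       [-0.3426,  0.6317, -0.6954],
       [ 0.3131, -0.6211, -0.7185]]), 't': array([0.4979, 0.2091, 1.4619])}
wrist {'K': array([[294.7901,   0.    , 319.8041],
       [  0.    , 294.7901, 195.6306],
       [  0.    ,   0.    ,   1.    ]]), 'tool_from_camera': array([[ 0.0005, -0.9486, -0.3164,  0.0808],
       [ 1.    ,  0.0004,  0.0003,  0.0011],
       [-0.0001, -0.3164,  0.9486, -0.1183],
       [ 0.    ,  0.    ,  0.    ,  1.    ]])}
```

View pics/scene0.png

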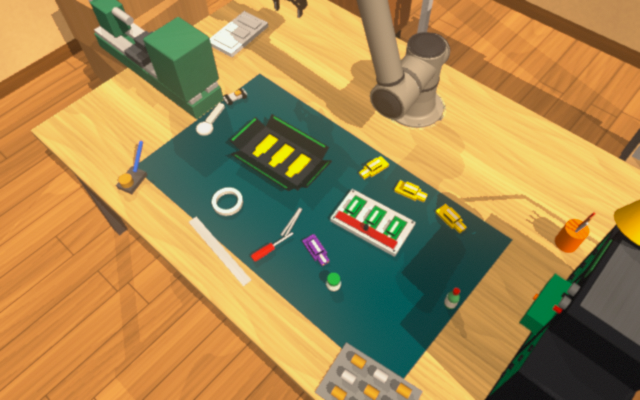

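View pics/side0.png

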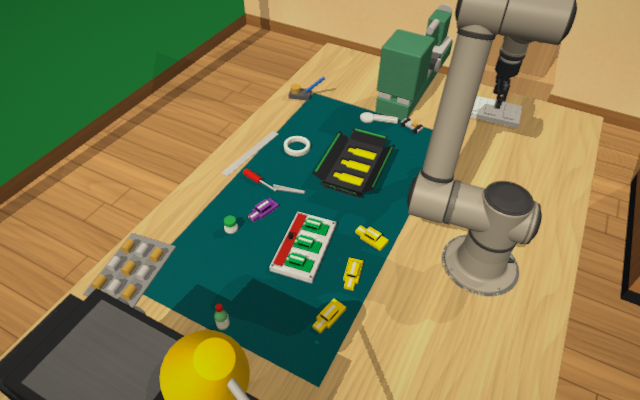

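View pics/wrist0.png

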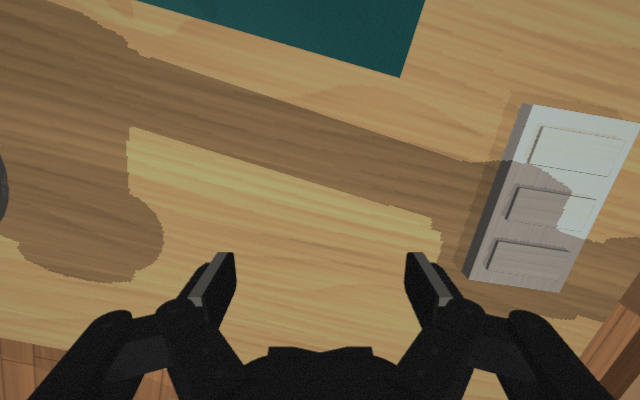

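```bash
cat > h.py <<'E'
from workcell import r, optics, command_gripper
import cv2,numpy as np,time
from scipy.spatial.transform import Rotation as Ro
np.set_printoptions(precision=4,suppress=True)
def q_down(yaw):  # tool z down; tool x axis at world angle yaw
    c,s=np.cos(yaw),np.sin(yaw)
    return Ro.from_matrix(np.array([[c,s,0],[s,-c,0],[0,0,-1.]])).as_quat()
def grab(n,save=None):
    st=r.read_state(); p,d=optics.get_image(n); m=optics.camera_model(n)
    if n=="wrist":
        T=np.eye(4);T[:3,:3]=Ro.from_quat(st["eef_rot"]).as_matrix();T[:3,3]=st["eef_pos"]
        C=T@m["tool_from_camera"]; Rw=C[:3,:3]; o=C[:3,3]
    else:
        Rw=m["R"].T; o=-Rw@m["t"]
    if save:
        cv2.imwrite(f"pics/{save}.png",p[:,:,::-1]); np.savez(f"pics/{save}.npz",p=p,d=d,K=m["K"],R=Rw,o=o)
    return p,d,m["K"],Rw,o
def cast(uv,z,K,Rw,o):
    uv=np.atleast_2d(np.asarray(uv,float))
    ray=np.c_[(uv[:,0]-K[0,2])/K[0,0],(uv[:,1]-K[1,2])/K[1,1],np.ones(len(uv))]@Rw.T
    return o+ray*((z-o[2])/ray[:,2])[:,None]
def proj(X,K,Rw,o):
    c=(np.atleast_2d(X)-o)@Rw; return c[:,:2]/c[:,2:]*[K[0,0],K[1,1]]+[K[0,2],K[1,2]]
def blobs(mask,amin):
    n,l,s,c=cv2.connectedComponentsWithStats(mask.astype(np.uint8)); 
    return [(s[i,4],c[i],l==i) for i in range(1,n) if s[i,4]>=amin]
def masks(p):
    h=cv2.cvtColor(p,cv2.COLOR_RGB2HSV); H,S,V=[h[:,:,i].astype(int) for i in range(3)]
    return dict(green=(H>50)&(H<80)&(S>140)&(V>60),yellow=(H>22)&(H<34)&(S>200)&(V>150),red=((H<5)|(H>174))&(S>190)&(V>120))
E
python3 - <<'E'
from h import *
for n in ["scene","side"]:
    p,d,K,R,o=grab(n,n+"1"); m=masks(p)
    print(n)
    for k,z in [("green",.03),("yellow",.018),("red",.029)]:
        for a,c,_ in blobs(m[k],15): print(k,a,c,cast(c,z,K,R,o)[0])
E
```

```text
scene
green 113 [299.2566 131.7788] [ 0.3956 -0.2201  0.03  ]
green 68 [243.5    128.9559] [ 0.5181 -0.3802  0.03  ]
green 162 [355.5741 206.2407] [0.505  0.1318 0.03  ]
green 174 [375.2126 216.8793] [0.4946 0.2043 0.03  ]
green 180 [395.4222 227.4556] [0.483 0.276 0.03 ]
green 18 [599.8889 245.9444] [0.123  0.7824 0.03  ]
green 1406 [548.5391 301.1686] [0.3875 0.7521 0.03  ]
green 144 [333.0833 277.9583] [0.7425 0.2423 0.03  ]
green 44 [536.3409 339.3864] [0.5102 0.7808 0.03  ]
green 262 [513.7405 367.2748] [0.6177 0.7732 0.03  ]
yellow 259 [264.861  145.0309] [ 0.5136 -0.2774  0.018 ]
yellow 273 [280.7729 155.0183] [ 0.5085 -0.2036  0.018 ]
yellow 289 [297.5017 165.128 ] [ 0.502  -0.1295  0.018 ]
yellow 252 [374.7579 167.1429] [0.3335 0.0756 0.018 ]
yellow 280 [408.475  190.7821] [0.3363 0.2203 0.018 ]
yellow 265 [449.5245 216.4113] [0.3296 0.3779 0.018 ]
yellow 115 [635.7043 236.1043] [0.0079 0.851  0.018 ]
red 401 [366.3367 229.5835] [0.5489 0.2121 0.029 ]
red 167 [262.1617 251.9162] [0.8209 0.0225 0.029 ]
red 29 [456.1379 290.5862] [0.5348 0.5364 0.029 ]
red 29 [557.7586 309.241
[... 456 characters left out ...]
0.03  ]
green 280 [299.7179 263.0464] [0.4751 0.2767 0.03  ]
yellow 159 [362.4088 152.7484] [ 0.5187 -0.2856  0.018 ]
yellow 175 [355.9657 165.08  ] [ 0.5115 -0.2112  0.018 ]
yellow 197 [348.6701 177.9695] [ 0.5062 -0.1367  0.018 ]
yellow 28 [374.7857 230.5   ] [0.3299 0.0438 0.018 ]
yellow 257 [372.6109 239.3268] [0.3218 0.0806 0.018 ]
yellow 288 [352.1007 272.2639] [0.3265 0.2249 0.018 ]
yellow 288 [331.5174 312.6806] [0.3204 0.3744 0.018 ]
yellow 40 [317.1 321. ] [0.3438 0.4158 0.018 ]
yellow 4230 [197.6206 368.8154] [0.5474 0.6763 0.018 ]
red 114 [251.5351 175.0702] [0.8096 0.0246 0.029 ]
red 414 [289.4251 239.9517] [0.5463 0.2145 0.029 ]
red 33 [218.1212 306.9697] [0.6013 0.5119 0.029 ]
```

Run:
```python
from h import *
def view(c,yaw,z,off,name):
    d=np.array([np.cos(yaw),np.sin(yaw)])
    r.reach([*(np.array(c)-off*d),z],q_down(yaw)); r.hold(0.2)
    grab("wrist",name); s=r.read_state();print(s["time_s"],s["eef_pos"],s["joint_positions"])
view([.508,-.205],.08,.22,.05,"wc")
view([.507,.206],.15,.20,.05,"wm")
```

```text
2.1167 [ 0.4579 -0.2096  0.22  ] [-0.5816  0.3365  1.6389 -0.      1.1661  0.9104]
3.875 [0.4579 0.1979 0.2   ] [ 0.2541  0.3494  1.6808 -0.0001  1.1113  1.6763]
```

View pics/wc.png

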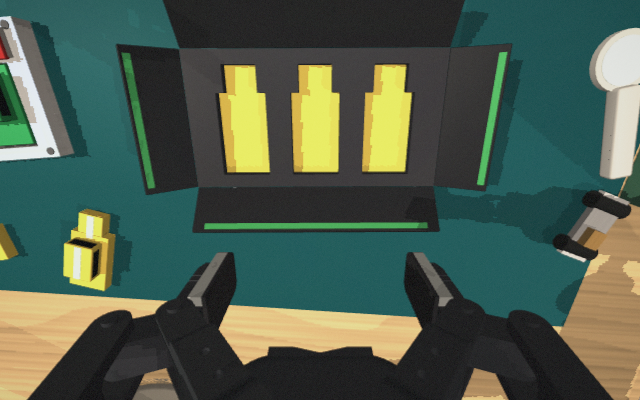

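View pics/wm.png

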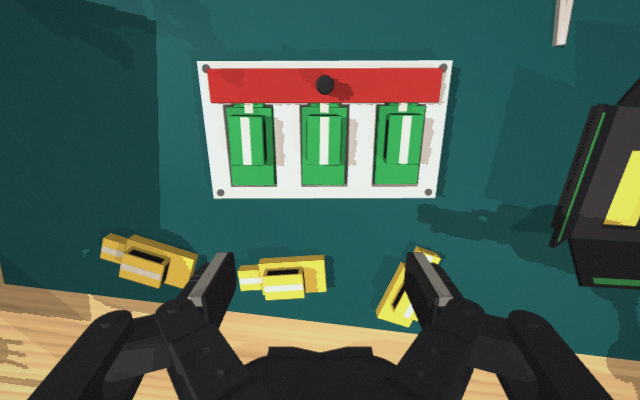

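Run:
```python
import cv2
p=cv2.imread("pics/wc.png");cv2.imwrite("pics/wcz.png",cv2.resize(p[40:200,170:460],None,fx=2.75,fy=2.75,interpolation=cv2.INTER_NEAREST))
p=cv2.imread("pics/wm.png");cv2.imwrite("pics/wmz.png",cv2.resize(p[50:210,185:465],None,fx=2.8,fy=2.8,interpolation=cv2.INTER_NEAREST))
```

```text
(no output)
```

View pics/wcz.png

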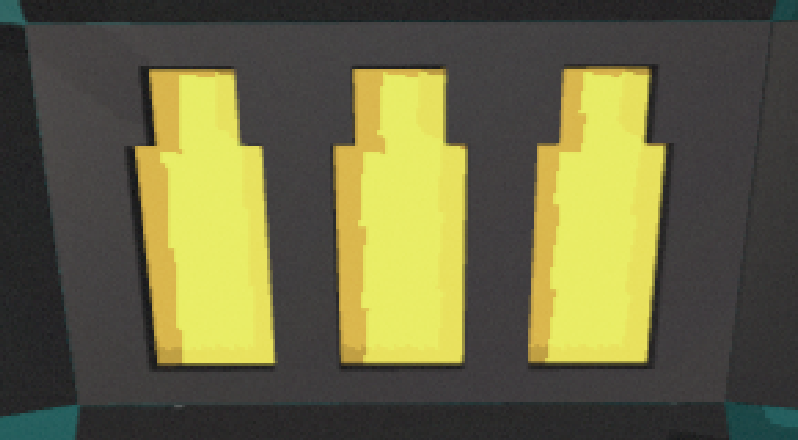

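View pics/wmz.png

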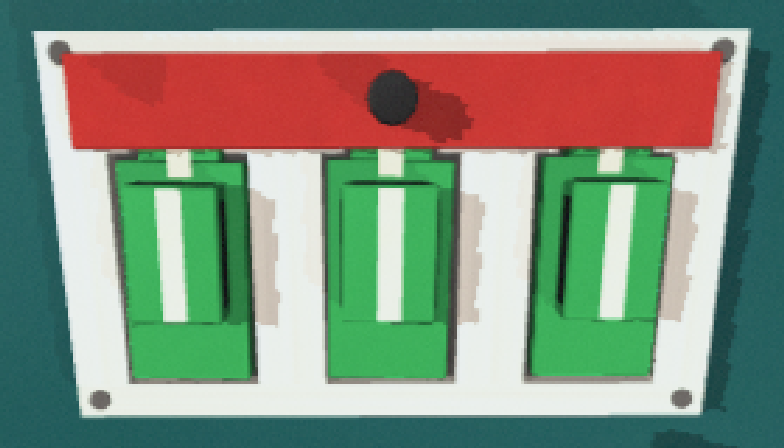

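Run:
```python
from h import *
f=np.load("pics/wm.npz");a=(f["K"],f["R"],f["o"])
z=lambda L:(np.array(L,float)+.5)/2.8+[185,50]-.5
c=cast(z([(33,31),(750,29),(702,413),(80,416)]),.020,*a)[:,:2]
print(c,c.mean(0)); e=(c[0]+c[1]-c[2]-c[3])/2; print("x len",np.hypot(*e),"yaw",np.arctan2(e[1],e[0]))
e2=(c[0]+c[3]-c[1]-c[2])/2;print("y len",np.hypot(*e2),"yaw",np.arctan2(-e2[0],e2[1]))
b=cast(z([(64,53),(721,51),(712,147),(73,150)]),.029,*a)[:,:2];e2=(b[0]+b[3]-b[1]-b[2])/2
print("bar",b.mean(0),np.hypot(*e2),np.arctan2(-e2[0],e2[1]))
print("knob",cast(z([(393,96)]),.051,*a))
# case
f=np.load("pics/wc.npz");a=(f["K"],f["R"],f["o"]);p=f["p"]
z=lambda L:(np.array(L,float)+.5)/2.75+[170,40]-.5
c=cast(z([(25,22),(773,20),(725,402),(78,405)]),.030,*a)[:,:2]
e=(c[0]+c[1]-c[2]-c[3])/2;e2=(c[0]+c[3]-c[1]-c[2])/2
print("case",c.mean(0),np.hypot(*e),np.arctan2(e[1],e[0]),np.hypot(*e2),np.arctan2(-e2[0],e2[1]))
g=p.astype(int).max(2);sub=np.zeros(g.shape,bool);sub[55:182,205:425]=1
m=sub&((g<47)|(g>95)); m=cv2.medianBlur(m.astype(np.uint8)*255,3)>0
for A,cc,mm in blobs(m,500):
    cn=max(cv2.findContours(mm.astype(np.uint8),cv2.RETR_EXTERNAL,cv2.CHAIN_APPROX_NONE)[0],key=len)[:,0]
    w=cast(cn,.030,*a)[:,:2]; R=cv2.minAreaRect((w*1000).astype(np.float32)); print(A,cc,R)
```

```text
[[0.5531 0.3261]
 [0.5888 0.0919]
 [0.4564 0.0712]
 [0.42   0.306 ]] [0.5046 0.1988]
x len 0.13425621161482365 yaw 0.1523208950999914
y len 0.23724559016604027 yaw 0.152723006661275
bar [0.5489 0.2054] 0.21293777920034346 0.1525892022737799
knob [[0.5495 0.2057 0.051 ]]
case [ 0.5147 -0.2019] 0.13698536416252644 0.0807239032267873 0.2567368288185375 0.08272649050904543
4830 [387.4936 120.447 ] ((521.2190551757812, -274.96551513671875), (108.51139831542969, 49.42088317871094), 4.7550811767578125)
4947 [242.5094 121.6673] ((508.6326599121094, -128.22036743164062), (108.69342041015625, 49.78282928466797), 4.753828525543213)
4788 [315.1717 120.9409] ((514.4657592773438, -201.73318481445312), (108.6208267211914, 49.20781326293945), 4.624789237976074)
```

```bash
python3 - <<'E'
from h import *
yaw=.1525;q=q_down(yaw);d=np.array([np.cos(yaw),np.sin(yaw),0])
k=np.array([.5495,.2055,.061])
command_gripper(.045,30)
r.reach(k+[0,0,.05],q)
print(r.move_straight(k,speed=.12,max_force=12))
command_gripper(.0,30); print(r.read_state()["grip_width"])
print(r.move_straight(k+d*.038,speed=.06,max_force=20))
s=r.read_state();print(s["eef_pos"],(s["eef_pos"]-k)@d,s["contact_force"])
command_gripper(.045)
p=r.read_state()["eef_pos"]
r.move_straight([p[0],p[1],.13],speed=.2)
c=np.array([.5046,.1988,0])
r.reach(c-d*.05+[0,0,.2],q);r.hold(.2);grab("wrist","wm2");print(r.read_state()["time_s"])
E
python3 - <<'E'
import cv2
p=cv2.imread("pics/wm2.png");cv2.imwrite("pics/wm2z.png",cv2.resize(p[40:210,180:465],None,fx=2.8,fy=2.8,interpolation=cv2.INTER_NEAREST))
E
```

```text
False
0.014294271328548179
True
[0.5836 0.2124 0.0624] 0.0347376295306036 [-2.3938 -0.5155  5.9032]
8.275
```

View pics/wm2z.png

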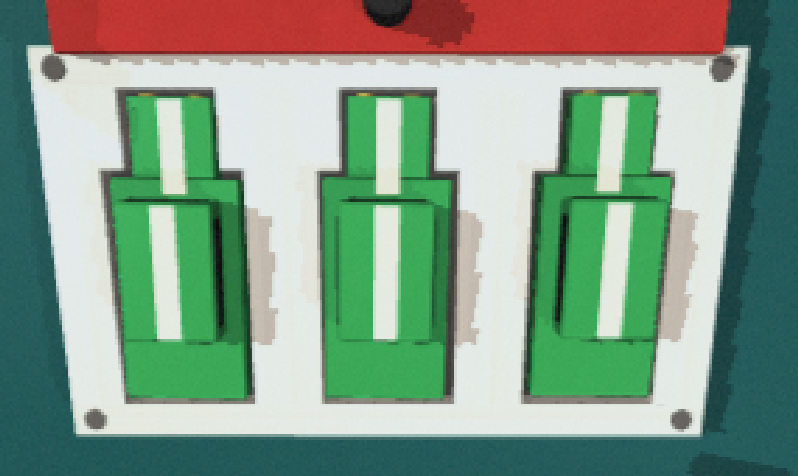

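```bash
cat >> h.py <<'E'
MY=.1525; MC=np.array([.5046,.1988,0]); CY=.0822; CC=np.array([.5147,-.2018,0])
def ax(y): return np.array([np.cos(y),np.sin(y),0]),np.array([-np.sin(y),np.cos(y),0])
POCK=[np.array([.5086,-.1284,0]),np.array([.5146,-.2018,0]),np.array([.5209,-.2750,0])]
def carmask(p):
    h=cv2.cvtColor(p,cv2.COLOR_RGB2HSV); H,S,V=[h[:,:,i].astype(int) for i in range(3)]
    m=((H>50)&(H<80)&(S>110)&(V>40)).astype(np.uint8)
    return m
def cars_in(img,base,zt=.014,amin=400,roi=None):
    p,d,K,R,o=img; m=carmask(p)
    if roi is not None:
        k=np.zeros_like(m); cv2.fillPoly(k,[np.round(proj(roi,K,R,o)).astype(np.int32)],1); m&=k
    m=cv2.morphologyEx(m,cv2.MORPH_CLOSE,np.ones((9,9),np.uint8))
    out=[]
    for A,c,mm in blobs(m,amin):
        cn=max(cv2.findContours(mm.astype(np.uint8),cv2.RETR_EXTERNAL,cv2.CHAIN_APPROX_NONE)[0],key=len)[:,0]
        w=cast(cn,base+zt,K,R,o)[:,:2]; (cx,cy),(a,b),t=cv2.minAreaRect((w*1000).astype(np.float32))
        if a<b: a,b,t=b,a,t+90
        t=(t+90)%180-90
        out.append((np.array([cx,cy])/1000,(round(a,1),round(b,1)),np.deg2rad(t),c))
    return out
E
python3 - <<'E'
from h import *
f=np.load("pics/wm2.npz"); img=(f["p"],f["d"],f["K"],f["R"],f["o"])
for x in cars_in(img,.008):
    dx,dy=ax(MY); e=np.array([*x[0],0])-MC; print(x, e@dx,e@dy)
E
```

```text
(array([0.5171, 0.1261]), (103.0, 45.6), np.float64(0.14574854803147502), array([392.322 , 132.2352])) 0.0012672657466757612 -0.07374690116069962
(array([0.4937, 0.2709]), (103.5, 45.6), np.float64(0.13219522190135738), array([244.9088, 133.7248])) 0.0001606891224690263 0.0729254062809219
(array([0.5048, 0.1998]), (103.1, 44.1), np.float64(0.1483160849936636), array([317.3203, 133.7626])) 0.00030868836141126533 0.0009700136785606516
(array([ 0.4964, -0.067 ]), (139.0, 11.8), np.float64(0.08254727456906881), array([575.2599, 175.9023])) -0.04846230507444162 -0.26147436588132356
```

```bash
cat >> h.py <<'E'
def transfer(car,yaw,pk,base=.008,tag="t"):
    dx,_=ax(yaw); q=q_down(yaw); g=np.array([*car,0])-.004*dx
    command_gripper(.052,40)
    r.reach(g+[0,0,.10],q)
    print("touch?",r.move_straight(g+[0,0,base+.0405],speed=.12,max_force=15))
    command_gripper(0,45); w=r.read_state()["grip_width"]
    r.move_straight(g+[0,0,.16],speed=.2); w2=r.read_state()["grip_width"]; print("grip",w,w2)
    if w2<.02: return False
    dc,_=ax(CY); t=POCK[pk]-.004*dc; qc=q_down(CY)
    r.reach(t+[0,0,.13],qc)
    w3=r.read_state()["grip_width"]; print("grip over",w3,r.read_state()["time_s"])
    if w3<.02 : return False
    r.move_straight(t+[0,0,.085],speed=.2); r.hold(.1); grab("wrist",tag+"_over")
    return True
def lower(pk,tag="t"):
    dc,_=ax(CY); t=POCK[pk]-.004*dc
    hit=r.move_straight(t+[0,0,.0595],speed=.06,max_force=8); s=r.read_state()
    print("lower hit",hit,s["eef_pos"],s["contact_force"],s["grip_width"])
def release(pk,tag="t"):
    dc,_=ax(CY); t=POCK[pk]-.004*dc; p=r.read_state()["eef_pos"]
    command_gripper(.05); r.move_straight([p[0],p[1],.12],speed=.2)
    v=CC-.05*dc; r.reach(v+[0,0,.2],q_down(CY)); r.hold(.15); img=grab("wrist",tag+"_case")
    dx,dy=ax(CY)
    roi=[CC+a*dx+b*dy+[0,0,.03] for a,b in [(-.064,-.124),(-.064,.124),(.064,.124),(.064,-.124)]]
    for x in cars_in(img,.018,roi=roi):
        e=np.array([*x[0],0])-CC; print("case car",x[1],"dyaw %.3f"%(x[2]-CY),"local",e@dx,e@dy)
    print(r.read_state()["time_s"])
E
python3 - <<'E'
from h import *
if transfer([.5171,.1261],.148,2,tag="a"): print("ok")
E
```

```text
touch? False
grip 0.030846835233933823 0.03094372955584486
grip over 0.030798538700575303 12.2083
ok
```

View pics/a_over.png

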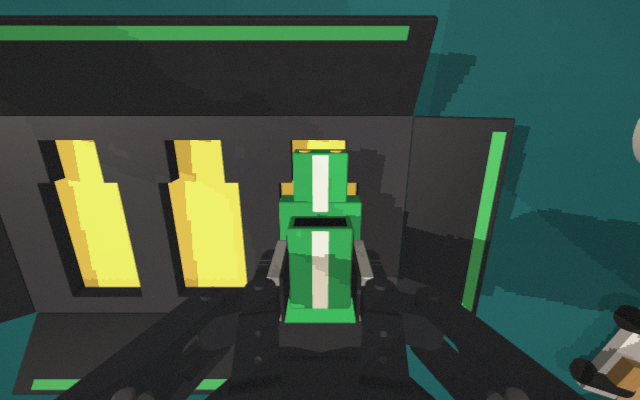

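Run:
```python
from h import *
f=np.load("pics/a_over.npz"); a=(f["K"],f["R"],f["o"])
dx,dy=ax(CY)
for uv in [(320,153),(292,153),(348,153)]:
    e=cast(uv,.0585,*a)[0]-POCK[2]; print(e@dx,e@dy)
lower(2); release(2,"a")
```

```text
0.05166761614639743 -0.0013306045055621822
0.05165233161552747 0.01263626342384348
0.05168290535221018 -0.015301744355946795
lower hit True [ 0.5165 -0.2751  0.0595] [-1.8525  0.0588  5.1404] 0.03098432380754922
case car (103.4, 45.9) dyaw -0.000 local -0.0013817683736378444 -0.0741384510369304
14.7
```

View pics/a_case.png

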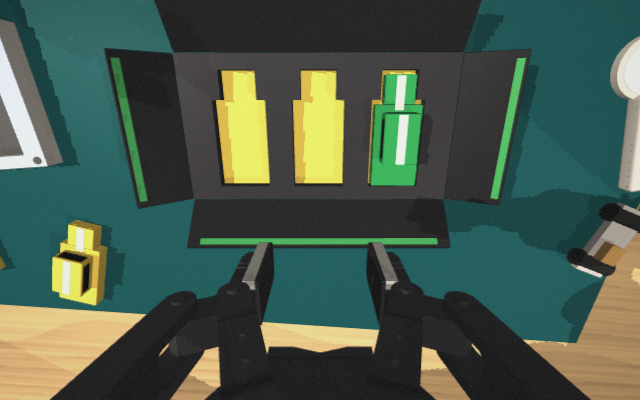

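```bash
cat >> h.py <<'E'
def look_mould(tag):
    dx,dy=ax(MY); r.reach(MC-.05*dx+[0,0,.2],q_down(MY)); r.hold(.15); img=grab("wrist",tag)
    roi=[MC+a*dx+b*dy+[0,0,.02] for a,b in [(-.2,-.25),(-.2,.25),(.15,.25),(.15,-.25)]]
    out=[]
    for x in cars_in(img,.008,roi=roi):
        e=np.array([*x[0],0])-MC; print("mould car",x[0],x[1],"yaw %.3f"%x[2],"local",e@dx,e@dy); out.append((x,e@dx,e@dy))
    return out
E
python3 - <<'E'
from h import *
L=look_mould("wm3")
c=[x for x,a,b in L if abs(b)<.006 and abs(a)<.005]
if c and transfer(c[0][0],c[0][2],1,tag="b"): lower(1); release(1,"b")
E
```

```text
mould car [0.4936 0.2709] (103.7, 45.7) yaw 0.132 local 0.00013065433639437783 0.07295438352057171
mould car [0.5047 0.1997] (103.6, 44.1) yaw 0.140 local 0.00021547201359761468 0.0008589070143915288
touch? False
grip 0.031087516181222394 0.030721160096348822
grip over 0.030794361622529593 20.2083
lower hit True [ 0.5102 -0.202   0.0597] [-0.0016  0.4923  3.5546] 0.03100353861646848
case car (103.4, 44.2) dyaw 0.001 local -0.0016896461889458543 -0.001482915766138675
case car (103.3, 45.9) dyaw 0.001 local -0.0016275996449287887 -0.07399357072104298
22.6083
```

View pics/b_case.png

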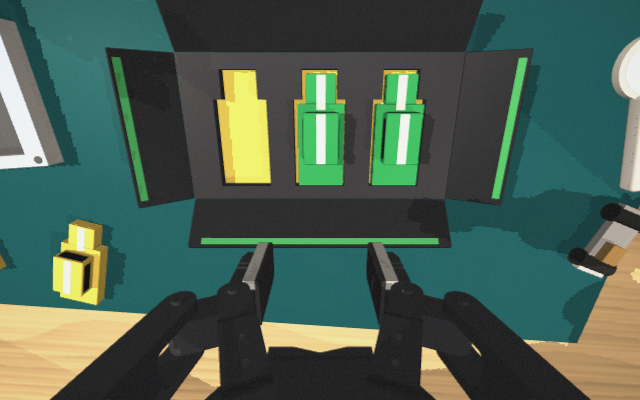

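View pics/b_over.png

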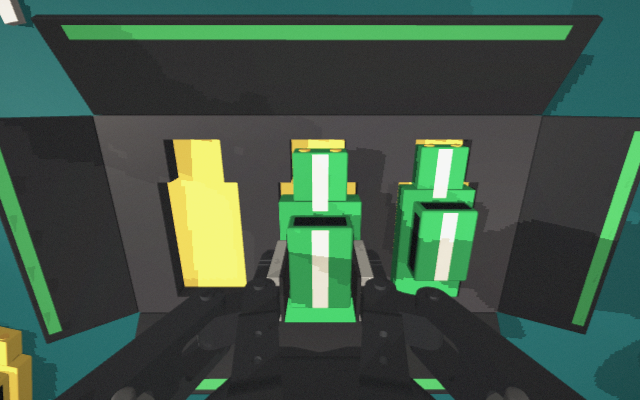

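```bash
sed -i 's/^POCK=.*/&\nPOCK[0]=POCK[0]+np.array([.001,.001,0])/' h.py
python3 - <<'E'
from h import *
L=look_mould("wm4")
c=[x for x,a,b in L if abs(b-.073)<.006 and abs(a)<.005]
if c and transfer(c[0][0],c[0][2],0,tag="c"): lower(0); release(0,"c")
E
```

```text
mould car [0.4936 0.2709] (103.6, 45.8) yaw 0.133 local 9.714452352209317e-05 0.0729324247035336
touch? False
grip 0.03082302726163223 0.030879036329317544
grip over 0.031048872757842794 28.1833
lower hit True [ 0.5053 -0.1277  0.0595] [ 0.6432 -0.3593  2.8424] 0.030935415291624708
case car (104.2, 46.2) dyaw 0.018 local -0.0005019641296507806 0.07268796559485295
case car (103.4, 44.2) dyaw 0.001 local -0.0015202622863785258 -0.0014971767769199598
case car (103.3, 46.0) dyaw 0.001 local -0.0013813378053316515 -0.07403584501683819
30.675
```

View pics/c_case.png

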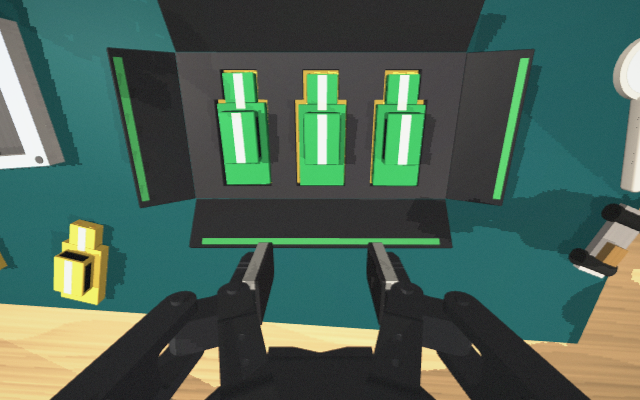

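Run:
```python
from h import *
f=np.load("pics/c_case.npz");p,d,K,R,o=[f[k] for k in "pdKRo"]
dx,dy=ax(CY)
def zat(uv,n=2):
    u,v=np.round(uv).astype(int); D=np.median(d[v-n:v+n+1,u-n:u+n+1])
    X=np.array([(u-K[0,2])/K[0,0]*D,(v-K[1,2])/K[1,1]*D,D]); return (R@X+o)[2]
for P in POCK:
    out=[]
    for lx,ly,z in [(.04,.008,.032),(.04,-.008,.032),(-.012,.008,.05),(.010,-.008,.05),(-.04,.012,.032),(-.04,-.012,.032)]:
        out.append(zat(proj(P+lx*dx+ly*dy+[0,0,z],K,R,o)[0])-z)
    print(np.array(out)*1000)
for b in (.055,0.02,-.035): print("block top",zat(proj(CC+b*0*dx-.062*dx+b*dy+[0,0,.03],K,R,o)[0])-.03)
```

```text
[0.5603 0.8537 0.8667 0.5659 0.6578 0.9717]
[0.8036 0.2523 0.9878 0.9775 0.917  0.7639]
[0.5917 0.8907 0.8573 0.9251 0.6651 0.6673]
block top 0.00046828502216997303
block top 0.001092997840812543
block top 0.0008209619050238148
```

```bash
cat >> h.py <<'E'
WU={"far":(0,.068),"near":(np.pi,.068),"left":(np.pi/2,.128),"right":(-np.pi/2,.128)}
def wall_frame(w):
    t,h=WU[w]; u=ax(CY+t)[0]; return u,CC+h*u+[0,0,.03]
def wall_angles(img):
    """world points of green pixels; take those in each wall's sector, angle of inner face about the hinge"""
    p,d,K,R,o=img; m=masks(p)["green"]&(d>.05)
    v,u=np.nonzero(m); D=d[v,u]; X=np.c_[(u-K[0,2])/K[0,0]*D,(v-K[1,2])/K[1,1]*D,D]@R.T+o
    res={}
    for w in WU:
        a,H=wall_frame(w); L=.12 if w in("far","near") else .06
        s=np.array([-a[1],a[0],0]); e=X-H; rad=np.hypot(e@a,e[:,2]); ang=np.arctan2(e[:,2],e@a)
        k=(abs(e@s)<L)&(rad>.034)&(rad<.058)&(ang>-.1)&(ang<2.0)
        if k.sum()>20: res[w]=(int(k.sum()),round(float(np.median(ang[k])),3),round(float(np.median(rad[k])),4))
    return res
def wall_pose(w,a,delta,tmax,s=.008,h=.011,lat=0.,flip=False):
    u,H=wall_frame(w); k=np.array([0,0,1.])
    t=min(tmax,np.pi/2-a); t=max(t,0)
    E=H+u*(.05*np.cos(a)+.005*np.sin(a))+k*(.05*np.sin(a)-.005*np.cos(a))
    E=E+delta*(-np.sin(a)*u+np.cos(a)*k)+lat*np.array([-u[1],u[0],0])
    z=-np.sin(t)*u-np.cos(t)*k; n=-np.cos(t)*u+np.sin(t)*k
    x=-n if flip else n
    Rm=np.c_[x,np.cross(z,x),z]
    return E+s*z-h*n-.025*z, Ro.from_matrix(Rm).as_quat()
E
python3 - <<'E'
from h import *
f=np.load("pics/c_case.npz");img=[f[k] for k in "pdKRo"]
print(wall_angles(img))
print(wall_angles(grab("scene")),wall_angles(grab("side")))
for w in WU:
  for flip in (0,1):
    for tm in (0,15,25,35,45,60):
        res=[]
        for a,dl in [(.4,-.02),(.4,0),(.8,0),(1.2,0),(1.57,.003)]:
            P,q=wall_pose(w,a,dl,np.deg2rad(tm),flip=flip); res.append(r.solve_ik(P,q) is not None)
        print(w,flip,tm,np.array(res).astype(int))
E
```

```text
{'near': (223, 0.706, 0.0445), 'left': (216, 0.64, 0.0445), 'right': (33, 0.481, 0.0443)}
{'far': (97, 0.526, 0.0429), 'near': (105, 0.615, 0.0443), 'right': (75, 0.404, 0.0427)} {'far': (112, 0.556, 0.0445), 'near': (85, 0.734, 0.047), 'right': (49, 0.516, 0.0455)}
far 0 0 [1 1 1 1 1]
far 0 15 [1 1 1 1 1]
far 0 25 [1 1 1 1 1]
far 0 35 [1 1 1 1 1]
far 0 45 [1 1 1 1 1]
far 0 60 [0 0 1 1 1]
far 1 0 [1 1 1 1 1]
far 1 15 [1 1 1 1 1]
far 1 25 [1 1 1 1 1]
far 1 35 [1 1 1 1 1]
far 1 45 [1 1 1 1 1]
far 1 60 [0 0 1 1 1]
near 0 0 [1 1 1 1 1]
near 0 15 [1 1 1 1 1]
near 0 25 [1 1 1 1 1]
near 0 35 [1 1 1 1 1]
near 0 45 [1 1 1 1 1]
near 0 60 [1 1 1 1 1]
near 1 0 [1 1 1 1 1]
near 1 15 [1 1 1 1 1]
near 1 25 [1 1 1 1 1]
near 1 35 [1 1 1 1 1]
near 1 45 [1 1 1 1 1]
near 1 60 [1 1 1 1 1]
left 0 0 [1 1 1 1 1]
left 0 15 [1 1 1 1 1]
left 0 25 [1 1 1 1 1]
left 0 35 [1 1 1 1 1]
left 0 45 [1 1 1 1 1]
left 0 60 [0 0 1 1 1]
left 1 0 [1 1 1 1 1]
left 1 15 [1 1 1 1 1]
left 1 25 [1 1 1 1 1]
left 1 35 [1 1 1 1 1]
left 1 45 [1 1 1 1 1]
left 1 60 [0 0 1 1 1]
right 0 0 [1 1 1 1 1]
right 0 15 [1 1 1 1 1]
right 0 25 [1 1 1 1 1]
right 0 35 [1 1 1 1 1]
right 0 45 [1 1 1 1 1]
right 0 60 [1 1 1 1 1]
right 1 0 [1 1 1 1 1]
right 1 15 [1 1 1 1 1]
right 1 25 [1 1 1 1 1]
right 1 35 [1 1 1 1 1]
right 1 45 [1 1 1 1 1]
right 1 60 [1 1 1 1 1]
```

```bash
cat >> h.py <<'E'
def raise_wall(w,a0,tmax=np.deg2rad(40),flip=False,lat=0.,n=7,dry=False):
    A=np.linspace(a0,np.pi/2,n); D=np.linspace(.003,.003,n)
    P=lambda a,dl:wall_pose(w,a,dl,tmax,flip=flip,lat=lat)
    ps,qs=P(a0,-.015); zt=Ro.from_quat(qs).as_matrix()[:,2]
    if dry:
        for p,q in [(ps-zt*.1,qs),(ps,qs)]+[P(a,d) for a,d in zip(A,D)]: print(r.solve_ik(p,q))
        return
    r.reach(ps-zt*.10+[0,0,.02],qs)
    if r.move_straight(ps,qs,speed=.15,max_force=12): print("hit on approach",r.read_state()["eef_pos"]); return False
    for i,(a,dl) in enumerate(zip(A,D)):
        p,q=P(a,dl); hit=r.move_straight(p,q,speed=.05,max_force=15)
        s=r.read_state(); print("%.2f"%a,hit,s["contact_force"])
        if hit and i<n-1: print("stopped early")
    p,q=P(np.pi/2,.006); print("press",r.move_straight(p,q,speed=.02,max_force=10),r.read_state()["contact_force"])
    p,q=P(np.pi/2,-.03); r.move_straight(p,q,speed=.1); r.move_straight(p+[0,0,.08],q,speed=.25)
    print(r.read_state()["time_s"]); return True
E
python3 - <<'E'
from h import *
for w,a in [("left",.64),("near",.7),("far",.54),("right",.48)]: print(w); raise_wall(w,a,dry=True)
E
```

```text
left
[ 0.3325  0.6008  1.7211 -0.75    1.1522 -2.4576]
[ 0.2113  0.7079  1.8178 -0.8959  0.9551 -2.3486]
[ 0.1903  0.6782  1.8215 -0.8932  0.9618 -2.3828]
[ 0.1808  0.6658  1.8228 -0.8923  0.9643 -2.3978]
[ 0.1333  0.6228  1.829  -0.8211  0.9164 -2.4998]
[ 0.0405  0.5609  1.8318 -0.646   0.8403 -2.7221]
[-0.0612  0.5185  1.824  -0.4339  0.802  -2.9804]
[-0.1672  0.4977  1.8057 -0.2081  0.8105  3.0338]
[-0.2725  0.4995  1.7777 -0.      0.8644  2.7869]
near
[-1.3612  0.2606  2.4269  1.1801  0.7609 -0.888 ]
[-1.1311  0.5462  2.407   1.6988  0.6524 -1.2776]
[-1.0942  0.5023  2.3818  1.6445  0.6373 -1.1646]
[-1.0791  0.4863  2.3708  1.6227  0.6316 -1.1196]
[-0.9817  0.4201  2.2959  1.36    0.5125 -0.7438]
[-0.8708  0.3828  2.1944  0.8898  0.4584 -0.1713]
[-0.7703  0.3831  2.0838  0.4454  0.5238  0.3475]
[-0.6823  0.4124  1.9674  0.1633  0.6632  0.6824]
[-0.6072  0.4634  1.847  -0.      0.8311  0.8814]
far
None
[-0.2947  1.283   0.4335 -0.2731  2.0716 -1.9989]
[-0.2988  1.2374  0.4968 -0.2732  2.0535 -1.9978]
[-0.3009  1.2159  0.5266 -0.2734  2.0449 -1.9976]
[-0.3046  1.1836  0.5776 -0.2684  2.016  -1.9937]
[-0.3282  1.0304  0.8228 -0.2017  1.7636 -1.9718]
[-0.3578  0.8968  1.0377 -0.1442  1.5207 -1.9807]
[-0.3944  0.7792  1.2355 -0.0819  1.2808 -2.0179]
[-0.4389  0.6782  1.4212 -0.      1.0422 -2.0919]
right
[-0.9574  1.2061  0.4124  0.3903  2.1142 -0.9383]
[-0.9165  1.1326  0.7927  0.3667  1.8141 -1.0203]
[-0.9108  1.1003  0.8214  0.3703  1.8156 -1.0138]
[-0.9076  1.0838  0.8365  0.3722  1.8158 -1.0104]
[-0.9035  1.0664  0.8565  0.3743  1.8119 -1.0076]
[-0.871   0.9616  0.9934  0.3059  1.6425 -1.0024]
[-0.8242  0.8516  1.1439  0.223   1.4405 -0.9684]
[-0.7669  0.7565  1.2854  0.1267  1.2393 -0.8988]
[-0.6987  0.6801  1.4172 -0.      1.0442 -0.7809]
```

Run:
```python
from h import *
command_gripper(0,40)
raise_wall("right",.48,tmax=np.deg2rad(35))
p,d,K,R,o=grab("scene","sc2")
cv2.imwrite("pics/sc2z.png",cv2.resize(p[90:250,180:440],None,fx=3,fy=3)[:,:,::-1])
```

```text
0.48 False [-0.4609 -0.4845 -0.0012]
0.66 False [0.3512 0.2195 0.5654]
0.84 False [-0.2063 -0.2583 -0.3545]
1.03 False [0.0642 0.4431 0.0421]
1.21 False [-0.7631 -0.4216 -0.9058]
1.39 False [ 0.3162 -0.6542  0.3258]
1.57 False [-0.7569 -1.9631 -1.2778]
press True [ 0.22   -2.243   1.7915]
37.775
```

View pics/sc2z.png

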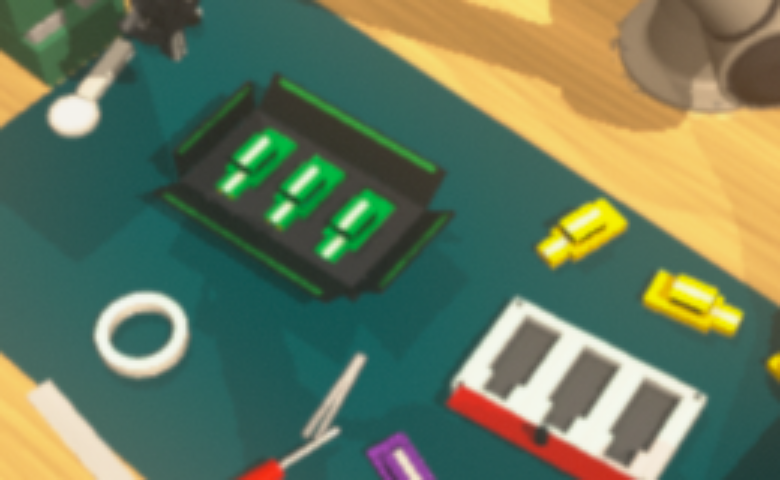

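Run:
```python
from h import *
s=r.read_state()["eef_pos"]; q=r.read_state()["eef_rot"]
r.move_straight([s[0],s[1],.2],speed=.3)
raise_wall("far",.54,tmax=np.deg2rad(32))
s=r.read_state()["eef_pos"]; r.move_straight([s[0],s[1],.2],speed=.3)
print(wall_angles(grab("scene")),wall_angles(grab("side")))
```

```text
Traceback (most recent call last):
  File "h.py", line 115, in raise_wall
    r.reach(ps-zt*.10+[0,0,.02],qs)
    ~~~~~~~^^^^^^^^^^^^^^^^^^^^^^^^
workcell.PlanningError: the arm cannot take that pose within its joint ranges
```

```bash
sed -i 's/r.reach(ps-zt\*.10+\[0,0,.02\],qs)/r.reach(ps-zt*back+[0,0,up],qs)/; s/n=7,dry=False/n=7,dry=False,back=.1,up=.02/' h.py
python3 - <<'E'
from h import *
ps,qs=wall_pose("far",.54,-.015,np.deg2rad(32)); zt=Ro.from_quat(qs).as_matrix()[:,2]
for b,u in [(.05,.02),(.04,.06),(.03,.06),(.03,.03),(0.0,.08)]: print(b,u,r.solve_ik(ps-zt*b+[0,0,u],qs) is not None, (ps-zt*b+[0,0,u]))
E
```

```text
0.05 0.02 True [ 0.6801 -0.1882  0.1095]
0.04 0.06 True [ 0.6749 -0.1886  0.1411]
0.03 0.06 True [ 0.6696 -0.189   0.1326]
0.03 0.03 True [ 0.6696 -0.189   0.1026]
0.0 0.08 True [ 0.6537 -0.1903  0.1271]
```

Run:
```python
from h import *
ps,qs=wall_pose("far",.54,-.015,np.deg2rad(32)); zt=Ro.from_quat(qs).as_matrix()[:,2]
r.reach(ps-zt*.04+[0,0,.06],qs)
raise_wall("far",.54,tmax=np.deg2rad(32),back=.05,up=.02)
s=r.read_state()["eef_pos"]; r.move_straight([s[0],s[1],.2],speed=.3)
print(wall_angles(grab("scene","sc3")),wall_angles(grab("side","si3")))
```

```text
0.54 False [ 0.0165 -0.3919 -0.5526]
0.71 False [-0.0292  0.7104  0.7998]
0.88 False [-0.3434 -0.2699  0.3266]
1.06 False [1.0334 0.7364 0.5017]
1.23 False [-0.0469 -0.1245 -1.0386]
1.40 False [ 0.358  -0.5629  0.2793]
1.57 True [ 4.4996  0.2886 -0.8397]
press True [1.7956 0.5814 2.088 ]
43.7417
{'near': (107, 0.631, 0.0445)} {'near': (85, 0.733, 0.0467), 'right': (65, 1.558, 0.0458)}
```

Run:
```python
from h import *
ps,qs=wall_pose("left",.64,-.015,np.deg2rad(30),flip=True); zt=Ro.from_quat(qs).as_matrix()[:,2]
r.reach(ps-zt*.08+[0,0,.10],qs); print(r.read_state()["eef_pos"])
raise_wall("left",.64,tmax=np.deg2rad(30),back=.08,up=.02,flip=True)
s=r.read_state()["eef_pos"]; r.move_straight([s[0],s[1],.2],speed=.3)
print(wall_angles(grab("scene","sc4")),wall_angles(grab("side","si4")))
```

```text
[0.4953 0.0353 0.2222]
0.64 False [-1.0559  0.0911 -0.0523]
0.80 False [-0.0945 -0.7911 -0.1387]
0.95 False [-0.317   0.2544  0.1307]
1.11 False [-0.9442 -0.225   0.2221]
1.26 False [-0.3065  0.051   0.1358]
1.42 False [-0.0242  1.2094  0.0399]
1.57 True [1.245  6.3824 3.4926]
press True [0.3572 2.5524 1.1305]
50.9833
{'near': (76, 0.63, 0.0444)} {'near': (89, 0.72, 0.0465), 'left': (68, 1.483, 0.0448), 'right': (52, 1.562, 0.0457)}
```

Run:
```python
import cv2
p=cv2.imread("pics/sc4.png");cv2.imwrite("pics/sc4z.png",cv2.resize(p[90:250,180:440],None,fx=3,fy=3))
```

```text
(no output)
```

View pics/sc4z.png

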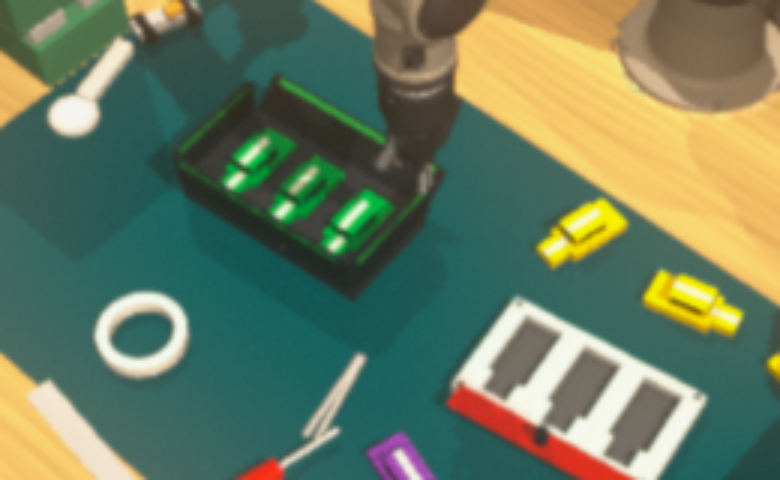

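Run:
```python
from h import *
ps,qs=wall_pose("near",.70,-.015,np.deg2rad(25)); zt=Ro.from_quat(qs).as_matrix()[:,2]
r.reach(ps-zt*.05+[0,0,.10],qs); print(r.read_state()["eef_pos"],r.read_state()["joint_positions"])
raise_wall("near",.66,tmax=np.deg2rad(25),back=.05,up=.03)
s=r.read_state()["eef_pos"]; r.move_straight([s[0],s[1],.2],speed=.3)
print(wall_angles(grab("scene","sc5")),wall_angles(grab("side","si5")))
dc,_=ax(CY)
r.reach(CC-.06*dc+[0,0,.30],q_down(CY)); r.hold(.15); img=grab("wrist","d_case"); print(wall_angles(img),r.read_state()["time_s"])
```

```text
[ 0.3581 -0.2146  0.2028] [-0.9958  0.0789  2.1287  0.5475  0.7967  0.1295]
0.66 False [0.1419 0.5914 0.584 ]
0.81 False [-0.534  -0.1722 -0.2223]
0.96 False [-0.7031  1.0145  0.3586]
1.12 False [-0.1433  0.8332 -0.2919]
1.27 False [-0.9183  0.2446  0.1038]
1.42 False [ 0.572   0.7561 -0.2118]
1.57 False [-7.3448 -2.9831  3.911 ]
press True [-2.6857 -0.6845  1.0882]
57.3
{'far': (22, 1.501, 0.0439)} {'left': (68, 1.472, 0.0459), 'right': (64, 1.564, 0.0457)}
{'near': (22, 1.588, 0.0453), 'left': (28, 1.572, 0.045), 'right': (29, 1.592, 0.0466)} 58.375
```

View pics/d_case.png

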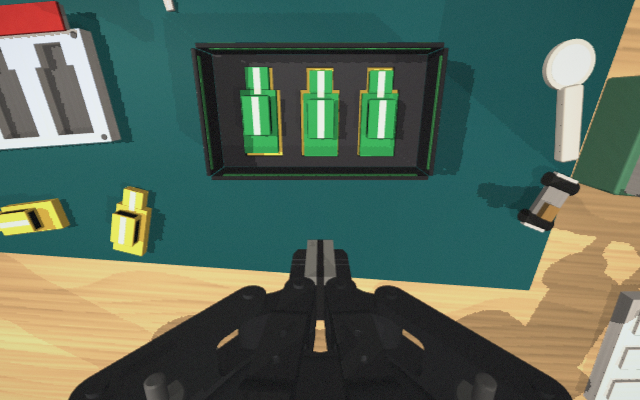

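```bash
cat >> h.py <<'E'
def seat(img):
    p,d,K,R,o=img; dx,dy=ax(CY)
    roi=[CC+a*dx+b*dy+[0,0,.03] for a,b in [(-.064,-.124),(-.064,.124),(.064,.124),(.064,-.124)]]
    for x in cars_in(img,.018,roi=roi,amin=200):
        e=np.array([*x[0],0])-CC; C=np.array([*x[0],0]); cx,cy=ax(x[2]); out=[]
        for lx,ly,z in [(.04,.008,.032),(.04,-.008,.032),(-.012,.008,.05),(.010,-.008,.05),(-.04,.012,.032),(-.04,-.012,.032)]:
            u,v=np.round(proj(C+lx*cx+ly*cy+[0,0,z],K,R,o)[0]).astype(int); D=np.median(d[v-1:v+2,u-1:u+2])
            out.append(1000*((R@np.array([(u-K[0,2])/K[0,0]*D,(v-K[1,2])/K[1,1]*D,D])+o)[2]-z))
        print("car",x[1],"dyaw %.3f"%(x[2]-CY),"local mm",1000*(e@dx),1000*(e@dy),"dz",np.array(out))
E
python3 - <<'E'
from h import *
f=np.load("pics/d_case.npz");seat([f[k] for k in "pdKRo"])
p=cv2.imread("pics/d_case.png");cv2.imwrite("pics/d_casez.png",cv2.resize(p[35:190,180:460],None,fx=2.8,fy=2.8,interpolation=cv2.INTER_NEAREST))
E
```

```text
car (102.5, 45.0) dyaw 0.001 local mm 2.5603492177743434 76.13605080833366 dz [0.5667 0.4713 0.6005 0.5406 0.3687 0.4822]
car (102.0, 44.2) dyaw 0.001 local mm -1.6180503034315272 -1.6464050630252383 dz [0.9347 0.6263 1.3864 0.3112 0.8448 0.8412]
car (103.0, 45.4) dyaw 0.001 local mm -1.0508417672076975 -74.4740065667746 dz [0.563  0.4524 0.4527 0.8253 1.2311 0.596 ]
```

View pics/d_casez.png

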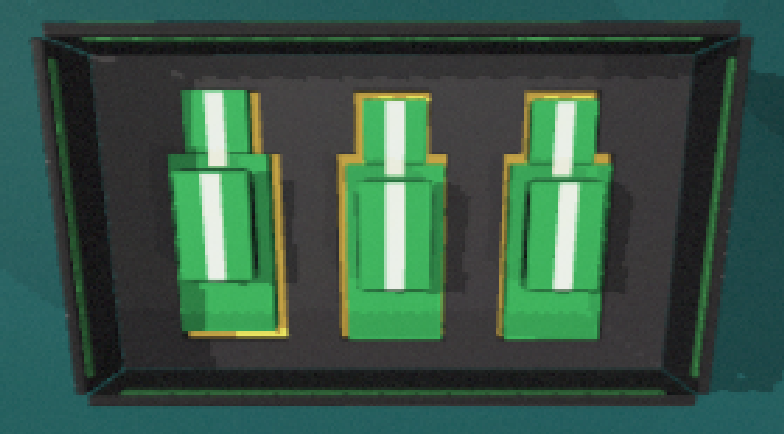

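```bash
python3 - <<'E'
from h import *
q=q_down(MY);d,_=ax(MY)
k=np.array([.5836,.2124,.061])
s=r.read_state()["eef_pos"]
r.reach(k+[0,0,.08],q); command_gripper(.045,30)
print(r.move_straight(k,speed=.12,max_force=12))
command_gripper(.0,30); print(r.read_state()["grip_width"])
print(r.move_straight(k-d*.039,speed=.06,max_force=20))
s=r.read_state();print((s["eef_pos"]-k)@d,s["contact_force"])
command_gripper(.045)
p=r.read_state()["eef_pos"]; r.move_straight([p[0],p[1],.15],speed=.2)
r.reach(MC-.05*d+[0,0,.25],q);r.hold(.2);grab("wrist","wm9")
r.reach(np.array([.42,0,.32]),q_down(.1)); r.hold(.2)
grab("scene","sc9");grab("side","si9");grab("wrist","w9");print(r.read_state()["time_s"])
E
python3 - <<'E'
import cv2
for n,a in [("sc9",(90,300,130,480)),("si9",(90,300,200,460))]:
    p=cv2.imread(f"pics/{n}.png");cv2.imwrite(f"pics/{n}z.png",cv2.resize(p[a[0]:a[1],a[2]:a[3]],None,fx=2.2,fy=2.2))
E
```

```text
False
0.014409092423486754
True
-0.03367122149813269 [ 0.7363 -0.1056  1.1697]
65.4333
```

View pics/sc9z.png

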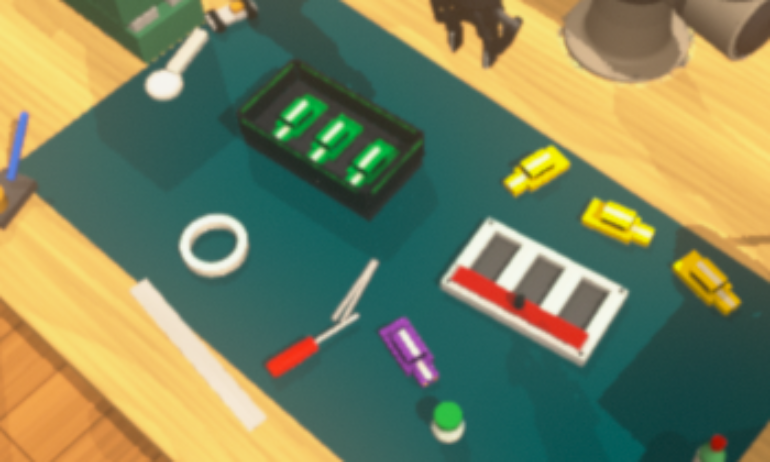

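View pics/si9z.png

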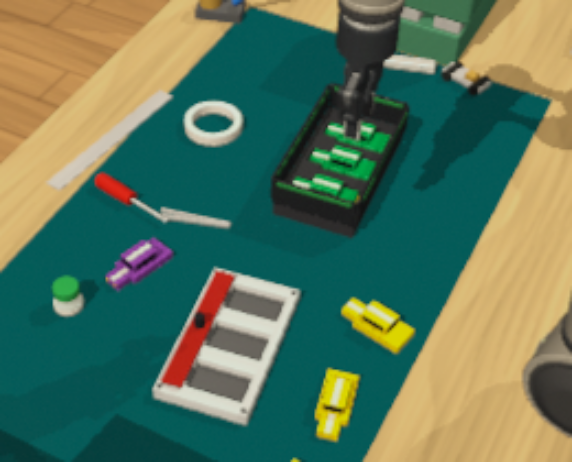

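View pics/wm9.png

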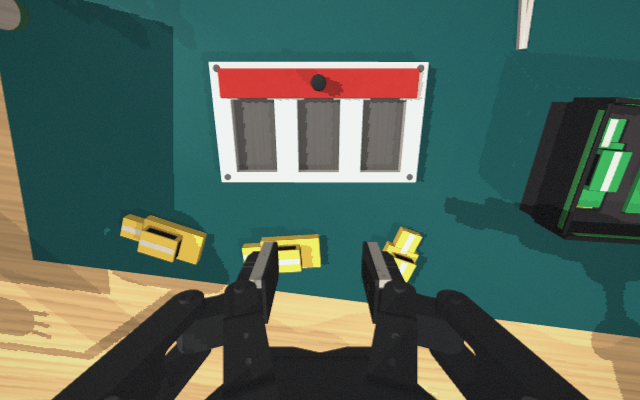

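Run:
```python
from h import *
f=np.load("pics/wm9.npz");img=[f[k] for k in "pdKRo"]
m=masks(img[0])["red"].copy(); cn=max(cv2.findContours(cv2.morphologyEx(m.astype(np.uint8),cv2.MORPH_CLOSE,np.ones((15,15))),cv2.RETR_EXTERNAL,cv2.CHAIN_APPROX_NONE)[0],key=len)[:,0]
w=cast(cn,.029,*img[2:])[:,:2]; R=cv2.minAreaRect((w*1000).astype(np.float32)); e=np.array([*R[0],0])/1000-MC; print(R,e@ax(MY)[0])
f=np.load("pics/wm.npz");i0=[f[k] for k in "pdKRo"]
m=masks(i0[0])["red"].copy(); cn=max(cv2.findContours(cv2.morphologyEx(m.astype(np.uint8),cv2.MORPH_CLOSE,np.ones((15,15))),cv2.RETR_EXTERNAL,cv2.CHAIN_APPROX_NONE)[0],key=len)[:,0]
w=cast(cn,.029,*i0[2:])[:,:2]; R=cv2.minAreaRect((w*1000).astype(np.float32)); e=np.array([*R[0],0])/1000-MC; print("start",R,e@ax(MY)[0])
dc,_=ax(CY)
for off,z in [(.06,.3),(.06,.26)]:
    r.reach(CC-off*dc+[0,0,z],q_down(CY)); r.hold(.2); img=grab("wrist","e%d"%(z*100)); print(wall_angles(img)); seat(img)
print(r.read_state()["time_s"])
```

```text
((556.8980102539062, 150.87661743164062), (27.02423667907715, 100.88153839111328), 8.745011329650879) 0.0444110386784084
start ((548.99267578125, 205.75143432617188), (28.377960205078125, 211.73684692382812), 8.940546035766602) 0.04493346137884133
{'near': (34, 1.589, 0.0442), 'right': (32, 1.591, 0.0462)}
car (103.7, 45.0) dyaw -0.001 local mm 2.1122603713118573 76.16192037928543 dz [0.3982 0.6388 1.4035 0.5536 0.6089 0.2766]
car (103.1, 44.2) dyaw 0.002 local mm -1.9197997380077396 -1.611593427613953 dz [1.2272 0.6177 0.7489 0.8663 0.2521 0.9741]
car (103.1, 45.4) dyaw 0.002 local mm -1.7299441137853324 -74.47835097658489 dz [0.7925 0.2719 0.497  0.258  0.251  1.0818]
{'far': (21, 1.574, 0.0466), 'near': (38, 1.588, 0.0462), 'left': (31, 1.569, 0.0448), 'right': (54, 1.59, 0.0464)}
car (103.4, 45.3) dyaw -0.001 local mm 2.6680399768693883 76.0404906691477 dz [0.372  0.4704 0.661  0.4153 0.6052 1.0893]
car (103.0, 44.2) dyaw -0.000 local mm -1.1154286384091745 -1.57195942869738 dz [1.0813 0.253  0.7878 0.9365 1.1988 0.6372]
car (103.1, 45.7) dyaw 0.001 local mm -1.0803391168231133 -74.34737775288308 dz [0.7553 0.2754 0.7315 0.542  0.7403 1.1622]
67.0667
```

View pics/e26.png

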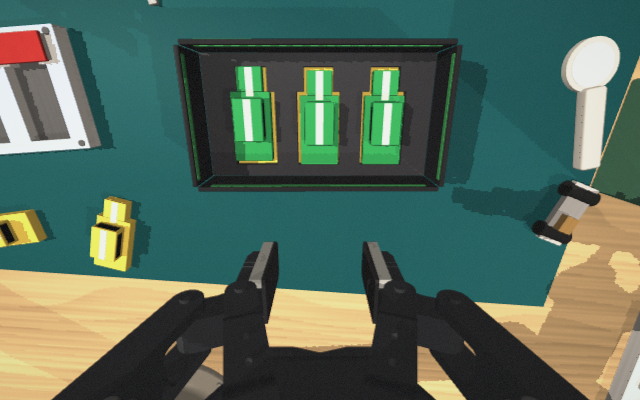

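Run:
```python
from h import *
r.finish_job()
```

```text
the job is handed in; nothing more can be done
```

The job is done and handed in at about 67 s. I slid the bar open, moved the three green cars into their pockets nose-first, folded up the four walls, then slid the bar shut again. The tools, bottles and look-alike cars still appear in their places in the pictures.

- **Seating:** depth readings put all three cars flat, within about 1.5 mm of full seating, and square to within 0.002 rad. One car (the +y pocket) shifted about 2–3 mm inside its pocket after I placed it, most likely the announced knock. It was still seated within its play, so I left it.
- **Bar:** it measured 44.4 mm from the mould centre against 45 mm when shut, and it stopped against its end. A shadow hid half the bar in that last picture, so this reading comes from one half.
- **Walls:** the wrist camera read 1.57–1.59 rad on all four. The fixed cameras gave lower figures for two of them: about 1.47–1.48 for the left wall and 1.50 for the far wall. I put that down to their coarser view, because every wall stopped hard against its stop when pushed.

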